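Release and slide open the cover of the dust-filter box

ROBOT

A 6-joint arm with a two-finger parallel gripper is mounted at the origin on a cart in front of the work surface, level with it; the furniture and walls round the work are solid. World frame = base frame: x ahead of the robot, y to its left, z up, the work surface at z = 0. Lengths are in m, angles in rad, forces in N, time in s.
With the tool pointing down it reaches from about 0.3 to 0.875 m from the base axis. Payload 6.4 kg.
Tool frame: the origin (TCP) lies midway between the tips of the shut fingers; the grasp point (between the pads) lies 19 mm behind it (robot.hold_point_z is the distance from the TCP to the grasp point, in m); z points along the fingers, y is the direction in which the jaws open and shut (so a half turn about z gives the same grasp; the last joint's range is limited). The gripper opens to 85 mm and grips with 20 to 120 N. Pads are 22 mm wide; open, the fingers measure 114 mm over their backs; the gripper's body (76 mm by 85 mm) begins 54 mm behind the grasp point. The pads swing forward as they close: fully open they stand 13 mm farther back than shut.
Start: joints at [-1.307, 0.181, 1.607, -0, 1.354, -0.206], TCP at [0.26, -0.513, 0.231] pointing down, gripper open.
Joint ranges: [-2.99, 2.99], [-0.89, 2.07], [0.3, 2.58], [-1.14, 4.28], [0, 2.63], [-3.12, 3.12]. Speed limits (rad/s): [2.57, 2.57, 3.01, 3.14, 3.14, 3.14].

INTERFACE

Orientations are given as a rotation vector (axis times angle).
In Python, from station import status, viewer, hand_in, robot gives the robot as it stands.
- The arm moves only by the shell command python3 -m pendant 'ROWS' [OPENING] [FORCE]. ROWS is JSON, a list of rows, each a list of 2 entries, a list of its own where there are three numbers: the shift along the tool's x, y, z in mm, then the turn, a rotation vector about the tool's x, y, z in rad. A call has 1 to 20 rows; each row is the pose to reach, as a shift and turn from the pose measured when the call began, along the tool's axes at that moment; what a row does not reach only later rows make up. A row lasts 1/8 s, in which the tool goes at most 62.5 mm and 10.7 degrees, less where a joint would pass 70% of its speed; a pose out of reach is approached as far as the arm can. A call with a gripper value outside its range is refused whole. OPENING is the opening, from -1 (shut) to 1 (fully open), set as the call begins (- or left out, the last holds). The fingers move at their own pace and stop on an object; FORCE is the grip in N (left out, the last holds). Time passes only in rows, so rows that repeat a pose let the fingers close. It gives the time, the measured TCP pose, the force and the opening at its end, in the units of the state.
- status.get_state(): the state, without advancing time (a new reading comes with each control period).
- viewer.read_camera(name): name is "scene" or "top" or "wrist"; returns a dict with "frame" (480x640x3 uint8, blue, green, red), "fx", "fy", "cx", "cy" (pixels), "xyz" and "rotation" of the camera in the world; the wrist camera has in their place "tool_from_camera" (4x4, takes a point from camera to tool coordinates, whose origin is the TCP and whose axes are the flange's). Camera axes: x right, y down, z forward; pixel columns grow to the right and rows downward; lengths in m; the calibration is good to about 2 mm. A picture is of the moment at which its call begins: read the wrist's pose just before it. There is no depth.
- hand_in(): hands the job in, once; it reports no verdict.
The state is a dict: "time": time; "joints": joint angles; "joint_vel": joint speeds; "tau": joint torques, N m; "tool_pos": TCP position; "tcp_rot": TCP orientation; "ft_force": force on the tool from outside, world axes, zero at the start; "moment": the same for the moment, N m; "gripper_width": opening from 0.0 (shut) to 1.0 (fully open).
Only numpy, scipy, OpenCV 4.12 (cv2) and the standard library are available. Lean on these libraries where they do the work, as an engineer would, in place of code of your own. Each camera call takes 0.05 s, during which the arm holds its last target. There are 200 camera calls.

TASK

The filter in the grey dust-filter box has to be uncovered for inspection. With the fingertips press the black snap tab fully down until it bottoms (it stays down), then push the released white cover by its ridge right out from between the lipped rails and onto the open rest shelf, so that no part of it stays between the rails. Only slide the cover, do not lift it and leave the other things on the desk where they are.

Things in the scene. Friction and masses are not known exactly. Their poses are not given: they have to be found in the camera images.
- filter_box: Low grey box fixed to the desk, 122 mm (its x) by 262 mm (its y, from -65 to +197), with a 46 x 52 mm catch housing on its -x side and a 30 mm hose stub on its -y end. Origin at desk level under the middle of the filter seat; z up. The cover slides along its +y.
- seat (a point): Middle of the level filter seat, 50 mm above the desk over the box's origin, in a round filter well (72 mm) hidden by the cover. Beside the seat, at its -x and +x sides, stand lipped rails from y = -64 to +56 mm: tops 64 mm above the desk, 88 mm clear between the lips, which overhang the cover's edges.
- shelf (a point): Middle of the open rest shelf: x = 0, y = +130 mm in the box's frame, 50 mm above the desk, level with the seat. The shelf runs from y = +68 to an end stop at +190 mm, between low guides (tops 58 and 59 mm above the desk). The cover meets the end stop after 135 mm of travel.
- cover: Loose flat white cover, 100 (x) x 110 (y) x 8 mm, about 0.15 kg; origin at the centre of its underside, axes parallel to the box's. It starts on the seat (x = 0, y = 0, z = 50 mm in the box's frame), held down by the lips and stopped at +y by the tab's cross bar. After 111 mm of travel to +y it is clear of the rails. Freed, a push of a few newtons slides it.
- ridge (a point): Middle of the top edge of the cover's ridge, on its upright pushing face, which looks to -y and stands at y = +19 mm of the cover. The ridge is 74 mm wide (x), 16 mm above the cover's top, its top 74 mm above the desk; its +y side slopes down. Behind it lie 74 mm of flat cover (top 58 mm above the desk).
- tab_top (a point): Centre of the top face of the snap tab, a black pad 34 mm (x) by 38 mm (y) beside the rails, at x = -85, y = +62 mm in the box's frame; its top is 78 mm above the desk when out, 67 mm when fully in. From it a cross bar reaches over in front of the cover's +y edge.
- tab (a joint): How far the snap tab is pressed straight down, in m: 0 is out, 0.011 fully in. It resists with about 4 N all the way and stays where it is left. From 0.008 on its cross bar lies below the seat and the cover is free. It starts between 0 and 0.002.
- cup_steel: Bystander: small steel cup, 65 mm wide, 48 mm high, standing; origin under its centre. Leave alone.
- sample_tin_d: Bystander: round grey sample tin, 62 mm wide, 54 mm high; origin under its centre. Leave alone.
- sample_tin_a: Bystander: round grey sample tin, 70 mm wide, 48 mm high; origin under its centre. Leave alone.
- weight_200: Bystander: brass check weight, 32 mm wide, 34 mm high; origin under its centre. Leave alone.
- tape_masking: Bystander: roll of masking tape lying flat, 92 mm wide, 25 mm high; origin under its centre. Leave alone.
- stamp_lot: Bystander: wooden hand stamp, 25 x 48 mm, 73 mm high, standing; origin under its centre. Leave alone.
- jar_small_1: Bystander: small glass jar, 47 mm wide, 98 mm high; origin under its centre. Leave alone.
There are look-alikes about, which are no part of the job. What is shaped like the cover but purple is not meant.

How it is judged:
By the outcome, as a careful person would: the job done as asked, in the order asked, and still so for the second after the job is handed in, with the robot touching nothing.
It also fails if it takes over 42 s, if anything falls off the work surface, if the arm or the gripper's body presses on something with over 40 N, if the wrist force passes 120 N, or if a joint passes its speed limit or range.

## Working session

There is one attempt and no reset: what is moved stays moved. The work goes in short steps, Python scripts to look and compute and a shell command to move; the robot and the scene stay as the last step left them, time stands still between calls to the robot, and variables do not carry over. Pictures are saved under pics/ and viewed, on a budget of 10 in all, crops included, one or two more only if the job needs it, and the job is handed in when it is done.

```bash
mkdir -p pics
python3 - <<'E'
from station import status, viewer, robot
import cv2, numpy as np
s=status.get_state();print({k:np.round(v,3).tolist() for k,v in s.items()})
for n in("top","scene"):
    c=viewer.read_camera(n);cv2.imwrite(f"pics/{n}0.png",c["frame"]);print(n,{k:np.round(v,4).tolist() for k,v in c.items() if k!="frame"})
E
```

```text
{'time': 0.0, 'joints': [-1.307, 0.182, 1.608, -0.0, 1.354, -0.206], 'joint_vel': [0.002, -0.0, 0.002, -0.001, 0.0, -0.001], 'tau': [0.0, -44.487, -35.134, -0.0, 0.009, 0.0], 'tool_pos': [0.26, -0.512, 0.23], 'tcp_rot': [-3.054, -0.731, 0.0], 'ft_force': [-0.052, 0.923, -0.525], 'moment': [-0.014, -0.039, 0.015], 'gripper_width': 0.998}
top {'fx': 447.401, 'fy': 447.401, 'cx': 320.6202, 'cy': 237.1592, 'xyz': [0.4336, -0.0015, 1.2563], 'rotation': [-2.1345, 2.1462, -0.1409]}
scene {'fx': 590.0967, 'fy': 590.0967, 'cx': 321.5769, 'cy': 224.3981, 'xyz': [0.0833, 0.7639, 0.9499], 'rotation': [-0.7911, 2.5332, -1.1311]}
```

View pics/top0.png

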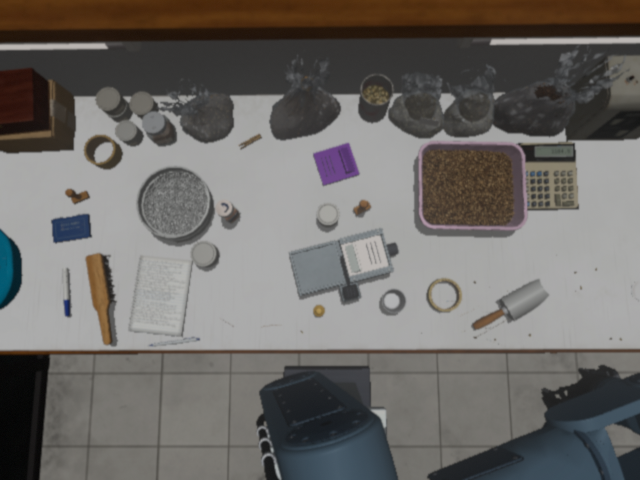

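View pics/scene0.png

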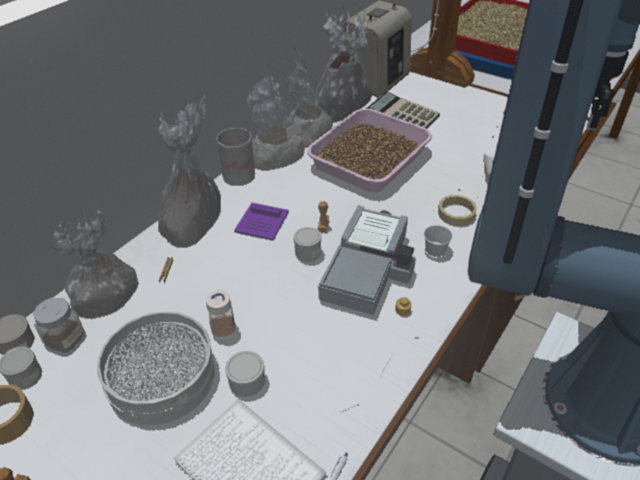

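Top view: the grey box has the white cover at about (365,256), the black tab at (349,293), the shelf towards (318,268) and the hose stub at (392,250). The purple look-alike is at (336,164). The cover on the box is the one meant; I'll check it in a close crop.

Run:
```python
import cv2, numpy as np
a=cv2.imread("pics/top0.png")[215:315,275:415];b=cv2.imread("pics/scene0.png")[195:325,305:435]
a=cv2.resize(a,None,fx=5.7,fy=5.7,interpolation=cv2.INTER_CUBIC)
cv2.imwrite("pics/c1.png",a)
cv2.imwrite("pics/c2.png",cv2.resize(b,None,fx=4.6,fy=4.6,interpolation=cv2.INTER_CUBIC))
```

```text
(no output)
```

View pics/c1.png

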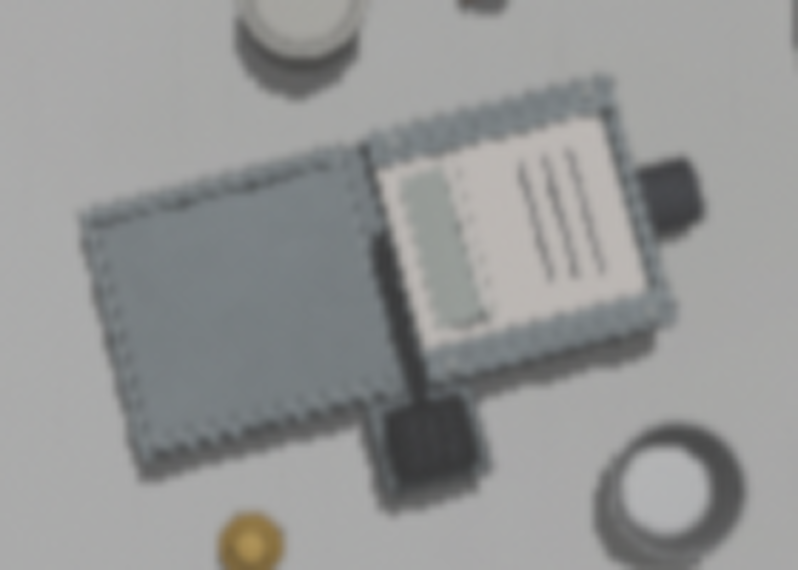

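View pics/c2.png

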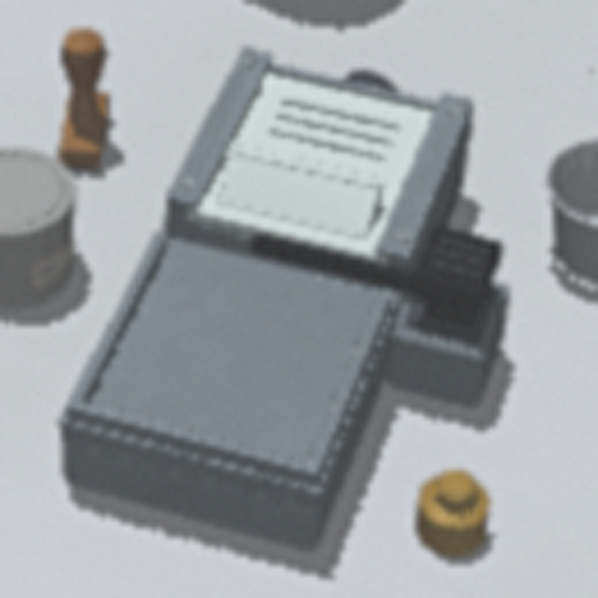

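The crops confirm it: white cover with its ridge band at crop (440,245) and tab up at crop (432,440), with the cross bar in front of the cover. Next I fit the box pose from landmarks in both views.

```bash
cat > h.py <<'E'
import numpy as np
from scipy.spatial.transform import Rotation as R
from station import status, viewer
def proj(P,c):
    q=(np.asarray(P)-c["xyz"])@R.from_rotvec(c["rotation"]).as_matrix()
    return np.c_[q[:,0]/q[:,2]*c["fx"]+c["cx"],q[:,1]/q[:,2]*c["fy"]+c["cy"]]
def w(p,box): # box p=(x,y,th), points in box frame
    box=np.asarray(box,float);c,s=np.cos(p[2]),np.sin(p[2])
    return np.c_[p[0]+c*box[:,0]-s*box[:,1],p[1]+s*box[:,0]+c*box[:,1],box[:,2]]
E
python3 - <<'E'
from h import *
from scipy.optimize import least_squares
T=viewer.read_camera("top");S=viewer.read_camera("scene")
A=np.array([(432,440,-85,62,76.5+1),(85,215,61,197,59),(140,460,-61,197,58),(612,82,61,-65,64),(675,310,-61,-65,64),(368,137,61,56,64),(605,118,44,-55,58),(650,290,-44,-55,58)],float)
B=np.array([(250,50,61,-65,64),(470,100,-61,-65,64),(172,198,61,56,64),(65,415,61,197,59),(325,487,-61,197,58)],float)
a=A[:,:2]/5.7+[275,215]-.4;b=B[:,:2]/4.6+[305,195]-.4
def f(p):return np.r_[proj(w(p,A[:,2:]/1e3),T)-a,proj(w(p,B[:,2:]/1e3),S)-b].ravel()
r=least_squares(f,[.4,-.1,.2],loss="soft_l1");p=r.x
print(p.round(4).tolist(),np.round(f(p).reshape(-1,2),1).tolist())
np.save("p.npy",p)
print(w(p,[(-.085,.062,.078),(0,.019,.074),(0,.13,.05)]).round(4))
E
```

```text
[0.5567, -0.1037, 0.2484] [[0.3, 0.5], [-1.7, -0.1], [-0.3, 1.2], [-0.1, -1.3], [1.3, 2.6], [-0.6, 0.3], [-1.0, -0.3], [-0.0, 1.0], [-0.8, -1.0], [2.1, -0.3], [-1.0, -0.2], [-0.6, -1.3], [0.2, -1.0]]
[[ 0.459  -0.0645  0.078 ]
 [ 0.552  -0.0853  0.074 ]
 [ 0.5247  0.0223  0.05  ]]
```

```bash
python3 -m pendant '[[[30,-25,0],[0,0,0.02]],[[70,-60,0],[0,0,0.05]],[[115,-95,0],[0,0,0.08]],[[160,-130,0],[0,0,0.1]],[[205,-165,0],[0,0,0.13]],[[250,-200,0],[0,0,0.16]],[[295,-240,0],[0,0,0.19]],[[340,-275,0],[0,0,0.21]],[[370,-300,0],[0,0,0.222]],[[380,-309,0],[0,0,0.222]],[[380,-309,0],[0,0,0.222]],[[380,-309,0],[0,0,0.222]]]' -1 60
python3 - <<'E'
from h import *
import cv2
s=status.get_state();c=viewer.read_camera("wrist")
t=np.asarray(c["tool_from_camera"]);M=np.eye(4);M[:3,:3]=R.from_rotvec(s["tcp_rot"]).as_matrix();M[:3,3]=s["tool_pos"];W=M@t
cc=dict(fx=c["fx"],fy=c["fy"],cx=c["cx"],cy=c["cy"],xyz=W[:3,3],rotation=R.from_matrix(W[:3,:3]).as_rotvec())
np.save("wc.npy",cc,allow_pickle=True)
p=np.load("p.npy");im=c["frame"].copy()
L=np.array([(-85,62,77),(61,56,64),(-61,56,64),(61,-65,64),(-61,-65,64),(61,197,59),(-61,197,58),(-37,19,74),(37,19,74),(-44,-55,58),(44,-55,58)])/1e3
for u,v in proj(w(p,L),cc):
    print(round(u),round(v),end='; ')
    cv2.drawMarker(im,(int(round(u)),int(round(v))),(0,0,255),0,12,1)
print(cc["xyz"],np.array(s["joints"]).round(2),M.round(3).tolist());cv2.imwrite("pics/w1.png",im)
E
```

```text
time: 1.7
tool_pos: [0.4589, -0.0659, 0.231]
tcp_rot: [-3.117, -0.387, 0.001]
ft_force: [-0.1, 0.6, 0.3]
gripper_width: 0.001
324 219; 331 12; 331 185; 505 11; 483 185; 133 14; 157 184; 380 156; 385 48; 470 162; 484 40; [ 0.53909708 -0.04624834  0.37413287] [-0.4  -0.08  1.88  0.    1.34  0.92] [[0.97, 0.244, -0.001, 0.459], [0.244, -0.97, 0.001, -0.066], [-0.0, -0.001, -1.0, 0.231], [0.0, 0.0, 0.0, 1.0]]
```

View pics/w1.png

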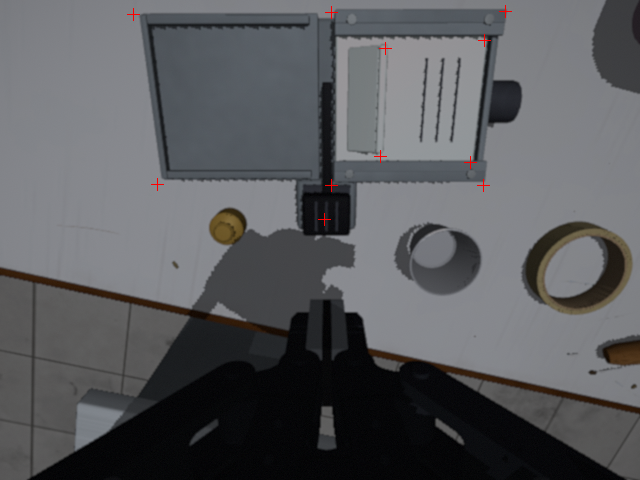

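Wrist view: the reprojected model lands within about 5 px (about 3 mm) of the tab (327,214), ridge edge (379,154)–(383,46) and cover. That is good enough to press, with a 2 mm correction.

```bash
python3 -m pendant '[[[2,-1,40],[0,0,0]],[[2,-1,90],[0,0,0]],[[2,-1,125],[0,0,0]],[[2,-1,143],[0,0,0]],[[2,-1,147],[0,0,0]],[[2,-1,150],[0,0,0]],[[2,-1,153],[0,0,0]],[[2,-1,156],[0,0,0]],[[2,-1,159],[0,0,0]],[[2,-1,161],[0,0,0]],[[2,-1,161],[0,0,0]]]'
```

```text
time: 3.12
tool_pos: [0.461, -0.0647, 0.0703]
tcp_rot: [-3.118, -0.386, -0.001]
ft_force: [1.2, -1.8, 2.5]
gripper_width: 0.002
```

```bash
python3 -m pendant '[[[0,0,1],[0,0,0]],[[0,0,2],[0,0,0]],[[0,0,3],[0,0,0]],[[0,0,3],[0,0,0]]]';python3 -m pendant '[[[0,0,1],[0,0,0]],[[0,0,1],[0,0,0]]]'
```

```text
time: 3.62
tool_pos: [0.461, -0.0647, 0.0671]
tcp_rot: [-3.118, -0.386, -0.001]
ft_force: [0.4, -1.7, 2.1]
gripper_width: -0.001
time: 3.88
tool_pos: [0.461, -0.0647, 0.0668]
tcp_rot: [-3.117, -0.386, -0.0]
ft_force: [-3.5, -0.2, 13.1]
gripper_width: 0.001
```

```bash
python3 -m pendant '[[[0,0,1.2],[0,0,0]],[[0,0,1.2],[0,0,0]]]';python3 -m pendant '[[[0,0,-20],[0,0,0]],[[0,0,-60],[0,0,0]],[[0,0,-110],[0,0,0]],[[0,0,-160],[0,0,0]],[[0,0,-164],[0,0,0]],[[0,0,-164],[0,0,0]]]'
python3 - <<'E'
from h import *
import cv2
s=status.get_state();c=viewer.read_camera("wrist")
t=np.asarray(c["tool_from_camera"]);M=np.eye(4);M[:3,:3]=R.from_rotvec(s["tcp_rot"]).as_matrix();M[:3,3]=s["tool_pos"];W=M@t
cc=dict(fx=c["fx"],fy=c["fy"],cx=c["cx"],cy=c["cy"],xyz=W[:3,3],rotation=R.from_matrix(W[:3,:3]).as_rotvec())
p=np.load("p.npy");im=c["frame"].copy()
L=np.array([(-85,62,67),(-37,19,74),(37,19,74),(-50,55,58),(50,55,58),(0,0,58)])/1e3
for u,v in proj(w(p,L),cc): cv2.drawMarker(im,(int(round(u)),int(round(v))),(0,0,255),0,8,1)
cv2.imwrite("pics/w2.png",cv2.resize(im[0:260,240:530],None,fx=2.2,fy=2.2,interpolation=cv2.INTER_CUBIC))
# shift to start point behind ridge: box (0,-10)
g=w(p,[(0,-.010,0)])[0];d=M[:3,:3].T@(g-M[:3,3]);print((d*1e3).round(1), M[:3,3])
E
```

```text
time: 4.12
tool_pos: [0.461, -0.0647, 0.0668]
tcp_rot: [-3.117, -0.386, 0.0]
ft_force: [-5.7, 1.0, 16.9]
gripper_width: -0.004
time: 4.88
tool_pos: [0.4605, -0.0644, 0.23]
tcp_rot: [-3.117, -0.387, 0.002]
ft_force: [-0.7, -0.2, -0.4]
gripper_width: -0.001
[ 83.9  71.9 229.8] [ 0.46052223 -0.06435964  0.22996819]
```

View pics/w2.png

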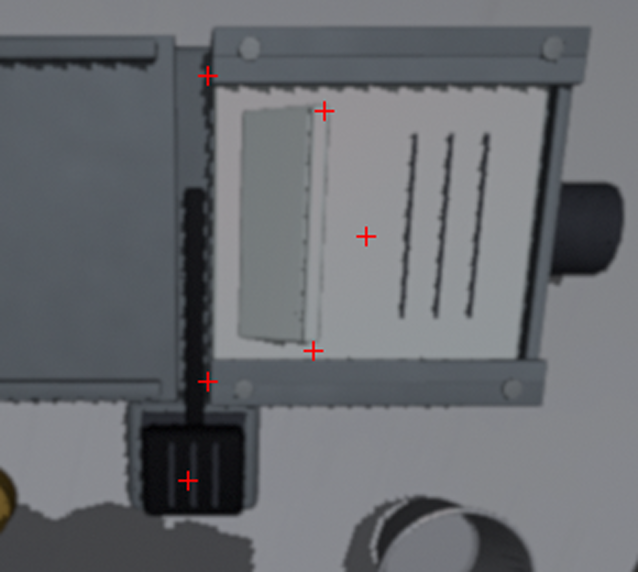

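The tab is down: it bottomed at z = 66.8 mm with 17 N. The ridge edge lies at the predicted place, and the cover sits about 2 mm towards +x. Next I go behind the ridge and push.

```bash
python3 -m pendant '[[[30,25,0],[0,0,0]],[[65,55,0],[0,0,0]],[[86,72,0],[0,0,0]],[[86,72,40],[0,0,0]],[[86,72,90],[0,0,0]],[[86,72,130],[0,0,0]],[[86,72,150],[0,0,0]],[[86,72,160],[0,0,0]],[[86,72,167],[0,0,0]],[[86,72,167],[0,0,0]]]'
```

```text
time: 6.18
tool_pos: [0.5604, -0.1127, 0.0616]
tcp_rot: [-3.116, -0.386, 0.005]
ft_force: [0.7, -1.3, 0.4]
gripper_width: 0.003
```

```bash
python3 -m pendant '[[[0,-5,0],[0,0,0]],[[0,-10,0],[0,0,0]],[[0,-14,0],[0,0,0]],[[0,-18,0],[0,0,0]],[[0,-22,0],[0,0,0]],[[0,-26,0],[0,0,0]],[[0,-30,0],[0,0,0]]]'
```

```text
time: 7.05
tool_pos: [0.5534, -0.0836, 0.0619]
tcp_rot: [-3.116, -0.386, 0.004]
ft_force: [1.0, -1.6, 1.6]
gripper_width: -0.0
```

```bash
python3 -m pendant '[[[0,-6,0],[0,0,0]],[[0,-13,0],[0,0,0]],[[0,-20,0],[0,0,0]],[[0,-27,0],[0,0,0]],[[0,-34,0],[0,0,0]],[[0,-41,0],[0,0,0]],[[0,-48,0],[0,0,0]],[[0,-55,0],[0,0,0]],[[0,-62,0],[0,0,0]],[[0,-69,0],[0,0,0]],[[0,-76,0],[0,0,0]],[[0,-83,0],[0,0,0]],[[0,-88,0],[0,0,0]],[[0,-92,0],[0,0,0]]]'
python3 - <<'E'
from h import *
import cv2
s=status.get_state();p=np.load("p.npy")
c,n=np.cos(p[2]),np.sin(p[2]);d=np.array(s["tool_pos"])[:2]-p[:2];print("tcp in box",c*d[0]+n*d[1],-n*d[0]+c*d[1])
T=viewer.read_camera("wrist")["frame"];cv2.imwrite("pics/w3.png",T)
E
```

```text
time: 8.8
tool_pos: [0.5307, 0.006, 0.062]
tcp_rot: [-3.116, -0.386, 0.004]
ft_force: [0.5, -0.2, -0.1]
gripper_width: -0.001
tcp in box 0.0018018157421828308 0.11268623819910116
```

View pics/w3.png

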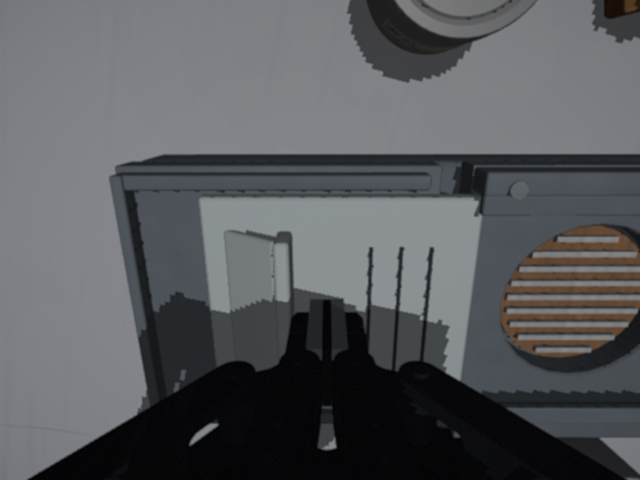

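The cover is sliding well. Its trailing edge (about 478) is just at the rail end (about 480), with about 28 mm to the end stop (135), so travel is about 108 mm. I push 15 mm more, then back off and lift.

```bash
python3 -m pendant '[[[0,-4,0],[0,0,0]],[[0,-8,0],[0,0,0]],[[0,-12,0],[0,0,0]],[[0,-15,0],[0,0,0]],[[0,-16,0],[0,0,0]],[[0,-16,0],[0,0,0]]]';python3 -m pendant '[[[0,5,0],[0,0,0]],[[0,10,0],[0,0,0]],[[0,12,-30],[0,0,0]],[[0,12,-80],[0,0,0]],[[0,12,-130],[0,0,0]],[[0,12,-170],[0,0,0]],[[-30,12,-170],[0,0,0]],[[-60,12,-170],[0,0,0]],[[-60,12,-170],[0,0,0]]]'
python3 - <<'E'
from h import *
import cv2
T=viewer.read_camera("wrist")["frame"];cv2.imwrite("pics/w4.png",T)
E
```

```text
time: 9.6
tool_pos: [0.5266, 0.022, 0.062]
tcp_rot: [-3.115, -0.387, 0.005]
ft_force: [0.2, -0.0, 0.0]
gripper_width: 0.001
time: 10.72
tool_pos: [0.4707, -0.005, 0.2322]
tcp_rot: [-3.116, -0.385, 0.005]
ft_force: [0.9, 0.2, 0.5]
gripper_width: 0.003
```

View pics/w4.png

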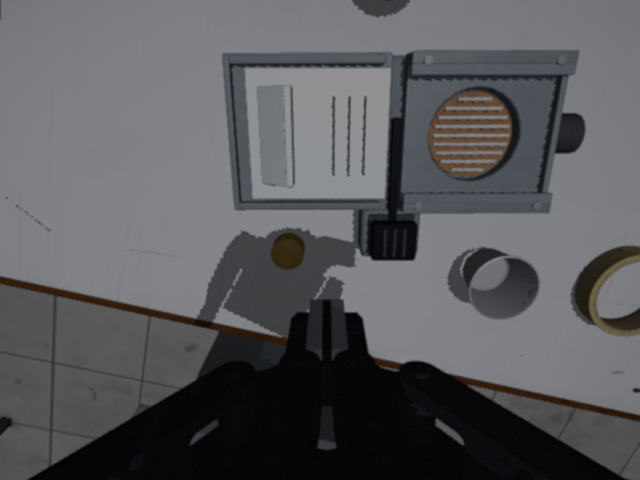

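The cover (247–391) lies flat on the shelf, clear of the rails, which begin at about 404. The filter at (470,133) is uncovered, the neighbours stand where they were, and the robot is clear.

```bash
python3 -c "
from station import hand_in
print(hand_in())"
```

```text
the job is handed in; nothing more can be done
None
```

The filter is uncovered and the job is handed in, at about 10.7 s on the robot's clock against the 42 s limit.

- **Tab:** I pressed it with the shut fingertips until it stopped at z = 66.8 mm with 17 N. That matches the 67 mm given for fully in.
- **Cover:** I pushed it by the ridge about 124 mm onto the shelf, judged from the arm's travel. It was not lifted.
- **Last wrist picture:** The cover lies flat on the shelf, about 10 mm clear of the rail ends. The filter is in view, and the brass weight, steel cup and tape roll look undisturbed; the other things on the desk were outside this view. The gripper was about 170 mm above the box, touching nothing.
- **Small disagreement:** The box position from the first two cameras was off by about 2–3 mm, and about 6 mm at the shelf end. I corrected for this with the wrist camera before pressing and pushing.

No check failed. I viewed 8 pictures out of the 10 allowed.

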